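# Hold the laundry key switch on

### The arm

A 6-joint arm with a two-finger parallel gripper is mounted at the origin on the work surface. World frame = base frame: x ahead of the robot, y to its left, z up, the work surface at z = 0. Lengths are in mm, angles in rad, forces in N, time in s.
With the tool pointing down it reaches from about 275 to 825 mm from the base axis. Payload 5.2 kg.
Tool frame: the origin (TCP) lies at the very end of the fingers, on their centre line; the grasp point (between the pads) lies 19 mm behind it; z points along the fingers, y is the line along which they close (so a half turn about z gives the same grasp; the last joint's range is limited). The gripper opens to 93 mm and grips with 3 to 60 N. Pads are 15 mm wide; open, the fingers measure 128 mm over their backs; the gripper's body (75 mm by 188 mm) begins 65 mm behind the grasp point.
Start: joints at [0.974, 0.259, 1.535, -0, 1.348, -0.203], TCP at [211.014, 507.915, 218.653] pointing down, gripper open.
Joint ranges: [-3.14, 3.14], [-0.91, 2.08], [0.19, 2.58], [-1.22, 4.36], [0.22, 2.71], [-3.12, 3.12]. Speed limits (rad/s): [2.57, 2.57, 3.14, 3.14, 3.14, 3.14].

### API

Orientations are given as [roll, pitch, yaw] about the fixed x, y, z axes, in that order (R = Rz(yaw) Ry(pitch) Rx(roll)).
In Python, from bench import robot gives the robot as it stands. The module is installed in compiled form; this text tells all that it offers. Calls block until the motion is done:
- robot.move_ptp(position, orientation): joint-space move of the TCP to a pose.
- robot.move_linear(position, ori=None, speed=150, f_stop=None): straight line of the TCP; ori=None keeps the orientation; speed is the mean speed in mm/s. With f_stop (N) it stops when the force on the tool has changed by that much, and returns True; else False.
- robot.move_j(angles): joint-space move.
- robot.move_gripper(opening): opening from 0.0 (shut) to 1.0 (fully open); the grip force is fixed at half the most; returns when the fingers have stopped.
- robot.sleep(seconds).
- robot.inverse_kinematics(position, orientation): joint angles nearest the present ones, or None.
- robot.get_image(name): name is "scene" or "top"; returns a dict with "img" (400x640x3 uint8, blue, green, red), "fovy" (degrees; the focal length in pixels is half the picture's height over the tangent of half this angle, whatever the lens; pixels are square), "cx", "cy" (the principal point, pixels), "k1" (the pictures are not rectified: a ray, as slopes to the right and down, at radius r is drawn at 1 + k1 r^2 times it, then the intrinsics apply), "eye" and "orientation" of the camera in the world. Camera axes: x right, y down, z forward; pixel columns grow to the right and rows downward; lengths in mm; the calibration is good to about 2 mm. A picture is of the moment at which its call begins. There is no depth.
A pose or a line that the arm cannot do raises robot.MotionError and nothing moves.
- robot.hand_in(): hands the job in, once; it reports no verdict.
Readings, each from a call of its own:
- robot.current_t(): time.
- robot.current_qpos(): joint angles.
- robot.current_joint_vel(): joint speeds.
- robot.current_joint_efforts(): joint torques, N m.
- robot.current_tcp_pos(): TCP position.
- robot.current_eef_rot(): TCP orientation.
- robot.current_contact_force(): force on the tool from outside, world axes, zero at the start.
- robot.current_ft_torque(): the same for the moment, N m.
- robot.current_gripper_width(): opening from 0.0 (shut) to 1.0 (fully open).
Only numpy, scipy, OpenCV 4.12 (cv2) and the standard library are available. Lean on these libraries where they do the work, as an engineer would, in place of code of your own. Each camera call takes 0.05 s, during which the arm holds its last target. There are 200 camera calls.

### The job

Draw the key with the large square-cornered bow from the wooden key block, push it fully home in the keyway on top of the switch box (wiggle it if the pins stick), then turn it a quarter clockwise to the stop. The switch springs back, so finish while still gripping the key and holding it turned. Leave the other two keys standing in the block and do not disturb the other things on the table.

Things in the scene. Friction and masses are not known exactly. Their poses are not given: they have to be found in the camera images.
- key: The wanted key: plain steel, 71 mm long, 90 g, large square-cornered bow. Origin at its foot, z up the shank. From the foot up: bit 6 (x) x 22 (y) x 12 (z) mm, round shank 8 mm thick, bow 10 (x) x 34 (y) x 30 (z) mm at z = 41 to 71 mm, to be gripped across its 10 mm. The same either way round (half turn about z). Starts upright, 26 mm deep in a slot of the wooden block.
- key_round: Another key, not the one wanted: round disc bow 34 mm across and 10 mm thick, standing in the same block. Same foot and shank. Origin at the foot of its bit, z along the shank up to the bow, y along the bow's width.
- key_small: Another key, not the one wanted: small bow 10 x 16 x 18 mm, standing in the same block. Same foot and shank. Origin at the foot of its bit, z along the shank up to the bow, y along the bow's width.
- keyblock: Fixed wooden key block 70 (x) x 190 (y) x 36 (z) mm with three slots 8 (x) x 25 (y) mm, 26 mm deep, 60 mm apart in a row along its y. Origin under its centre. The keys' x and y lie along the block's. Which key stands in which slot varies.
- keybox: Fixed key-switch box 150 (x) x 130 (y) x 90 (z) mm, white with a grey top; origin under its centre. Keyway straight down in mid-top, framed in steel. 3 to 12 mm down, two sticky spring pins rub on the bit from both sides and drag 10 to 20 N if pushed straight: wiggle a few degrees about z, push on. The top plate is 12 mm thick: the key turns only with its foot 24 mm deep or more.
- keyhole (a point): Middle of the keyway's mouth on the box's top, 90 mm above the table; z up, slot 8 mm along x and 25 mm along y. The key's y goes along the slot's y, either way round. The key is home when its foot is 26 mm below the mouth (bow 15 mm above the top); once turned it cannot be drawn out.
- cylinder (a joint): The lock cylinder's turn, in rad: 0 at rest, growing clockwise seen from above, stop at 1.57. A spring of about 0.02 N m at rest and 0.1 N m at the stop turns it back when let go. The bit has about 0.1 rad of play in it, so the key turns a little more than the cylinder.
- cup: Bystander: white plastic dosing cup, 56 mm wide, 55 mm high; origin under its centre.
- brush: Bystander: scrubbing brush, 170 mm long, lying along its own x; origin at its underside.
- softener: Bystander: orange bottle, 72 mm wide, 160 mm high; origin under its centre.
- carton: Bystander: upright dark detergent carton 70 x 130 x 120 mm; origin under its centre.
- jar: Bystander: squat glass jar with a white cap, 70 mm wide, 90 mm high; origin under its centre.
Mind the look-alikes: they are no part of the job. Leave any pink or red look-alike of the keybox alone.

How it is judged (in metres and radians):
On the way, in this order (a step that is already met when the one before it is completed fails the run):
1. the key is fully home in the keyway, not yet turned (z of key in the frame of keyhole below -0.0235 m and horizontal distance between key and keyhole below 0.005 m and angle between key's own z axis and vertical below 0.12 rad and value of joint cylinder below 0.3 rad and contact force between the fingers and key above 2 N), for 0.1 s.
2. the cylinder has been turned about a quarter clockwise with the key (z of key in the frame of keyhole below -0.0235 m and horizontal distance between key and keyhole below 0.005 m and angle between key's own z axis and vertical below 0.12 rad and value of joint cylinder above 1.4 rad and contact force between the fingers and key above 2 N), for 0.2 s.
At the end, for the whole second after the job is handed in: The key is home in the keyway (foot at least 23.5 mm below the mouth, within 5 mm of its middle, upright within 0.12 rad), the cylinder is held still at 1.4 rad or more, the fingers grip the key (over 2 N), the two other keys are within 10 mm of where they stood and the bystanders within 30 mm (all of step 2 and velocity of joint cylinder between -0.1 and 0.1 rad/s and distance of each of key_round, key_small from where it was at the start of the episode below 0.01 m and distance of each of cup, brush, softener, carton, jar from where it was at the start of the episode below 0.03 m); the arm keeps its last pose, push and grip.
It fails at once if another key is pulled from the block or pushed about (distance of any of key_round, key_small from where it was at the start of the episode above 0.015 m).
It fails at once if a bystander is knocked away (distance of any of cup, brush, softener, carton, jar from where it was at the start of the episode above 0.04 m).
It also fails if it takes over 51 s, if anything falls off the work surface, if the arm or the gripper's body presses on something with over 40 N, if the wrist force passes 120 N, or if a joint passes its speed limit or range.

## Working session

There is one attempt and no reset: what is moved stays moved. The work goes in short steps, each a Python script; the robot and the scene stay as the last script left them, time stands still between calls to the robot, and variables do not carry over. Pictures are saved under pics/ and viewed, on a budget of 10 in all, crops included, one or two more only if the job needs it, and the job is handed in when it is done.

```bash
mkdir -p pics; cat > h.py <<'E'
import numpy as np, cv2
from scipy.spatial.transform import Rotation as R
from bench import robot
def cam(n):
    d=robot.get_image(n); return d
def K(d):
    h=d["img"].shape[0]; return h/2/np.tan(np.radians(d["fovy"])/2)
def Rm(d):
    o=np.array(d["orientation"],float)
    return o if o.shape==(3,3) else R.from_euler('xyz',o).as_matrix()
def cast(d,u,v,z):
    f=K(d); M=np.array([[f,0,d["cx"]],[0,f,d["cy"]],[0,0,1.]])
    p=cv2.undistortPoints(np.array([[[u,v]]],float),M,np.array([d["k1"],0,0,0.]))[0,0]
    r=Rm(d)@np.array([p[0],p[1],1]); e=np.array(d["eye"],float)
    return e+r*(z-e[2])/r[2]
def proj(d,P):
    f=K(d); c=Rm(d).T@(np.array(P,float)-np.array(d["eye"])); s=c[:2]/c[2]
    s=s*(1+d["k1"]*(s@s)); return s*f+[d["cx"],d["cy"]]
E
python3 - <<'E'
from h import *
import pickle
for n in("scene","top"):
    d=cam(n); cv2.imwrite(f"pics/{n}0.png",d["img"]); pickle.dump(d,open(n+".pkl","wb"))
    print({k:v for k,v in d.items() if k!="img"})
print(robot.current_t(), robot.current_eef_rot(),robot.current_gripper_width())
E
```

```text
{'fovy': 56.84875466445272, 'cx': 309.3406691265399, 'cy': 198.65421302396746, 'k1': -0.0580628852190806, 'eye': array([1241.49020515,   79.7148786 ,  730.5651064 ]), 'orientation': array([-2.31732693,  0.01144822,  1.78653882])}
{'fovy': 57.93415490620772, 'cx': 320.47699127274666, 'cy': 206.97074226816594, 'k1': -0.07546475044968158, 'eye': array([443.45705802, -87.08798897, 963.23659099]), 'orientation': array([-3.00670968e+00,  1.39312062e-04, -1.58723023e+00])}
0.1 [-3.14000234e+00 -3.16687033e-04  2.74780383e+00] 0.9977932502141531
```

View pics/scene0.png

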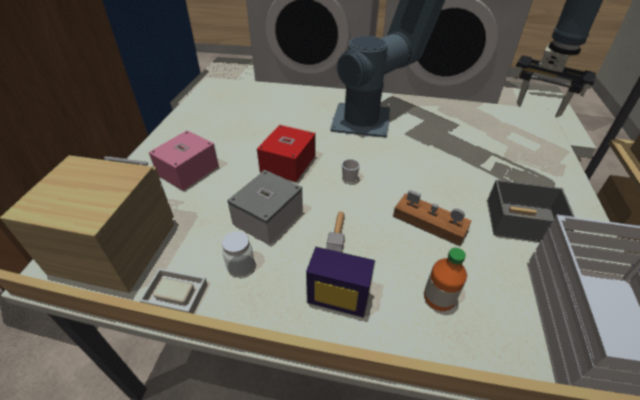

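View pics/top0.png

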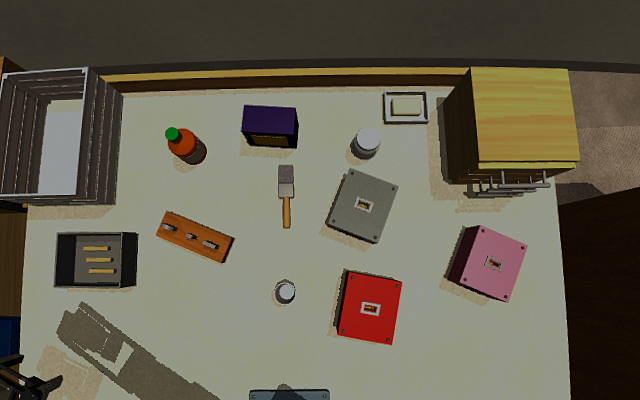

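The scene shows the block with three keys near (433,212) and the grey box at (266,205). From the top they are at (195,237) and (362,205). I'll zoom in to tell the keys apart.

```bash
python3 - <<'E'
import cv2,pickle,numpy as np
s=pickle.load(open("scene.pkl","rb"))["img"];t=pickle.load(open("top.pkl","rb"))["img"]
a=cv2.resize(s[180:250,385:485],(700,490)[:2],interpolation=cv2.INTER_CUBIC)[:290]
a=cv2.resize(s[185:227,390:476],None,fx=4.6,fy=6.9,interpolation=cv2.INTER_CUBIC)
b=cv2.resize(t[205:267,150:240],(395,290),interpolation=cv2.INTER_CUBIC)
c=cv2.resize(t[165:245,325:400],(395,290),interpolation=cv2.INTER_CUBIC)
d=cv2.resize(s[170:240,225:305],(395,290),interpolation=cv2.INTER_CUBIC)
a=cv2.resize(a,(395,290))
cv2.imwrite("pics/z1.png",np.vstack([np.hstack([a,b]),np.hstack([c,d])]))
E
```

```text
(no output)
```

View pics/z1.png

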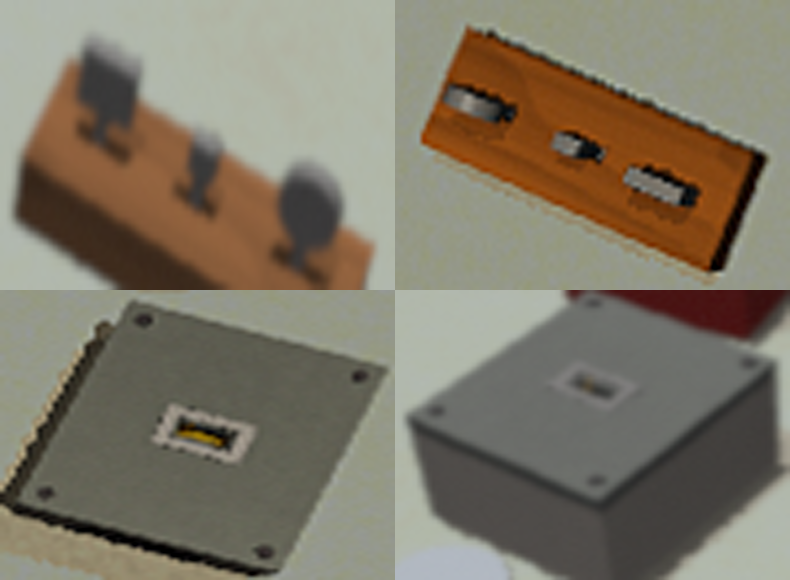

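The wanted square-bow key is the left one in the scene view, at about (413,199), which is top view (209,244). The keyway is at about top (364,204). Next I'll measure both.

```bash
cat > meas.py <<'E'
from h import *
import pickle
def quad(d,mask,z):
    c=max(cv2.findContours(mask,cv2.RETR_EXTERNAL,cv2.CHAIN_APPROX_NONE)[0],key=cv2.contourArea)
    w=np.array([cast(d,*p[0],z)[:2] for p in c],np.float32)
    (c0,sz,_)=r=cv2.minAreaRect(w); b=cv2.boxPoints(r); e=b[1]-b[0]; g=b[2]-b[1]
    if np.hypot(*e)<np.hypot(*g): e=g
    return np.round(c0,1),np.round(sz,1),round(float(np.arctan2(e[1],e[0])%np.pi),3)
def roi(m,x0,x1,y0,y1):
    o=np.zeros_like(m); o[y0:y1,x0:x1]=m[y0:y1,x0:x1]; return o
if __name__=="__main__":
    t=pickle.load(open("top.pkl","rb")); s=pickle.load(open("scene.pkl","rb"))
    for d,rb,rk,rx,rf in((t,(150,240,205,270),(200,216,238,252),(320,402,160,250),(350,380,190,218)),(s,(385,480,185,245),(404,424,188,206),(225,310,170,240),(250,280,180,205))):
        im=d["img"]; hsv=cv2.cvtColor(im,cv2.COLOR_BGR2HSV); H,S,V=cv2.split(hsv)
        print("block",quad(d,cv2.morphologyEx(roi(((H<20)&(S>130)&(V>110)).astype(np.uint8),*rb),cv2.MORPH_CLOSE,np.ones((9,9))),36))
        print("key",quad(d,roi(((S<70)&(V>110)).astype(np.uint8),*rk),81))
        print("box",quad(d,cv2.morphologyEx(roi(((S<50)&(V>85)&(V<150)).astype(np.uint8),*rx),cv2.MORPH_OPEN,np.ones((3,3))),90))
        print("frame",quad(d,roi(((V>155)).astype(np.uint8),*rf),90))
        print(hsv[rx[2]+25:rx[2]+27,rx[0]+40].tolist(), hsv[rk[2]:rk[3]:3,(rk[0]+rk[1])//2].tolist())
    print([np.round(cast(t,209.2,244.1,z),1).tolist() for z in(81,)],np.round(cast(t,364,204,90),1))
E
python3 meas.py
```

```text
block (array([497.5, 243.3]), array([188.9,  69.4]), 1.168)
key (array([475.6, 187.3]), array([31.6,  8. ]), 1.165)
box (array([ 567.6, -194.8]), array([130.8, 150.1]), 2.756)
frame (array([ 551.4, -203.4]), array([7.6, 1.1]), 1.085)
[[24, 38, 95], [28, 38, 94]] [[14, 221, 135], [9, 151, 27], [19, 30, 118], [13, 213, 103], [13, 223, 136]]
block (array([503.1, 243.7]), array([185.,  65.]), 1.181)
key (array([479. , 185.6]), array([49.9, 48.7]), 1.563)
box (array([ 566.2, -191.7]), array([134.2, 156.7]), 2.773)
frame (array([ 526.4, -249.3]), array([0., 0.]), 0.0)
[[20, 9, 89], [20, 7, 117]] [[49, 15, 184], [45, 10, 156], [30, 3, 91], [0, 0, 57], [150, 4, 58], [12, 117, 98]]
[[475.9, 185.2, 81.0]] [ 567.5 -195.4   90. ]
```

```bash
python3 - <<'E'
from h import *
import pickle
t=pickle.load(open("top.pkl","rb")); H,S,V=cv2.split(cv2.cvtColor(t["img"],cv2.COLOR_BGR2HSV))
print("softener ~",cast(t,193,157,80))
o=[np.pi,0,1.168]
robot.move_ptp([475,187.5,140],o); robot.move_gripper(0.45)
print(robot.current_t(),robot.current_qpos(),robot.current_tcp_pos())
d=cam("top"); s=cam("scene")
a=cv2.resize(d["img"][190:280,150:270],(400,300),interpolation=cv2.INTER_CUBIC)
b=cv2.resize(s["img"][120:240,350:510],(400,300),interpolation=cv2.INTER_CUBIC)
cv2.imwrite("pics/p1.png",np.hstack([a,b]))
E
```

```text
softener ~ [696.86396894 233.0960303   80.        ]
2.6167 [1.57147883e-01 2.57442607e-01 1.74159508e+00 6.01285744e-06
 1.14256320e+00 5.60018123e-01] [475.01702601 187.45292025 140.00348987]
```

View pics/p1.png

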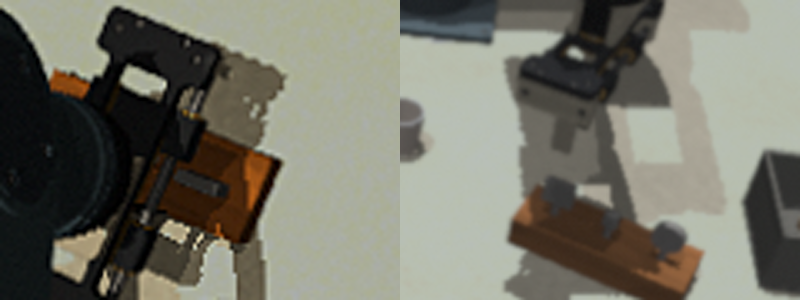

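Fingers straddle the square key (about (200,183) in the left panel), with their closing direction across the bow. I'll descend and grip.

```bash
python3 - <<'E'
from h import *
print(robot.move_linear([475,187.5,49],speed=80,f_stop=8))
robot.move_gripper(0.0)
print(robot.current_t(),robot.current_gripper_width(),robot.current_contact_force(),robot.current_tcp_pos())
print(robot.move_linear([475,187.5,100],speed=60,f_stop=40))
print(robot.current_gripper_width(),robot.current_contact_force())
robot.move_linear([475,187.5,200],speed=150)
o=[np.pi,0,1.185]
robot.move_ptp([567.5,-195,180],o)
print(robot.current_t(),robot.current_qpos(),robot.current_tcp_pos(),robot.current_contact_force(),robot.current_ft_torque())
robot.sleep(.2)
import pickle
d=cam("top"); s=cam("scene"); pickle.dump((d,s),open("held.pkl","wb"))
a=cv2.resize(d["img"][150:255,310:430],(400,350),interpolation=cv2.INTER_CUBIC)
b=cv2.resize(s["img"][130:235,200:320],(400,350),interpolation=cv2.INTER_CUBIC)
cv2.imwrite("pics/p2.png",np.hstack([a,b]))
E
```

```text
False
4.6167 0.10890674241531287 [-1.61878248  1.02918117  1.5295361 ] [474.84914552 187.6066357   49.09993041]
False
0.10214681521088159 [-0.75919735 -0.75748424 -0.86541556]
7.9 [-5.15076471e-01  3.74256607e-01  1.46814022e+00  5.75167363e-04
  1.29957090e+00 -1.30472314e-01] [ 567.57941859 -193.72151242  180.00076082] [-0.86200575 -0.79948911 -0.90569869] [ 0.00072315  0.07220289 -0.04054963]
```

View pics/p2.png

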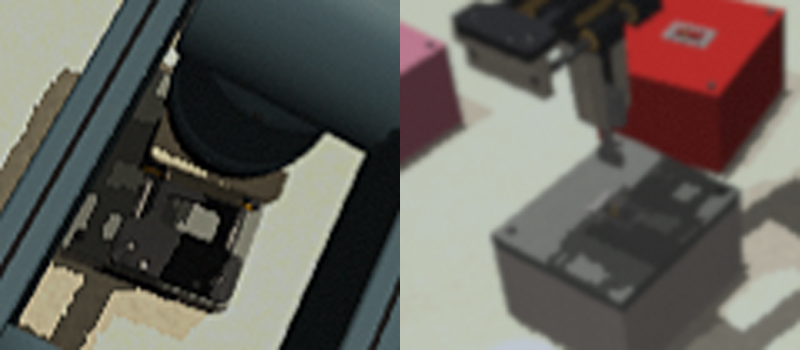

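```bash
python3 - <<'E'
from meas import *
t=pickle.load(open("top.pkl","rb")); s=pickle.load(open("scene.pkl","rb"))
for d,rf in((t,(350,380,190,218)),(s,(250,282,180,205))):
    V=cv2.cvtColor(d["img"],cv2.COLOR_BGR2HSV)[...,2]
    for th in(115,125,135):
        print(th,quad(d,roi((V>th).astype(np.uint8),*rf),90))
robot.move_linear([567.5,-195,136],[np.pi,0,1.185],speed=80); robot.sleep(.2)
print(robot.current_tcp_pos(),robot.current_t())
c=cam("scene"); pickle.dump(c,open("near.pkl","wb"))
x0,y0=225,150; k=9
im=cv2.resize(c["img"][y0:y0+60,x0:x0+80],None,fx=k,fy=k,interpolation=cv2.INTER_CUBIC)
u=np.array([np.cos(1.185),np.sin(1.185)]); w=np.array([-u[1],u[0]])
for z,P,col in((97,[567.5,-195],(0,0,255)),(90,[567.5,-195],(0,255,0))):
    q=[[*(np.array(P)+a*u+b*w),z] for a,b in((-11,-3),(11,-3),(11,3),(-11,3))]
    pp=[((proj(c,p)-[x0,y0]+.5)*k).astype(int) for p in q]; cv2.polylines(im,[np.array(pp)],True,col,1)
cv2.imwrite("pics/p3.png",im)
E
```

```text
115 (array([ 566.8, -193.5]), array([43.6, 28.1]), 1.155)
125 (array([ 566.6, -193.8]), array([42.8, 26.9]), 1.183)
135 (array([ 566.9, -193.7]), array([42.6, 24.6]), 1.183)
115 (array([ 566.8, -195.5]), array([41.8, 30.3]), 1.226)
125 (array([ 527.9, -246.2]), array([4.2, 5.5]), 1.771)
135 (array([ 527.8, -248.4]), array([2.4, 4.7]), 2.868)
[ 567.88873628 -195.21350242  136.69625406] 9.1
```

View pics/p3.png

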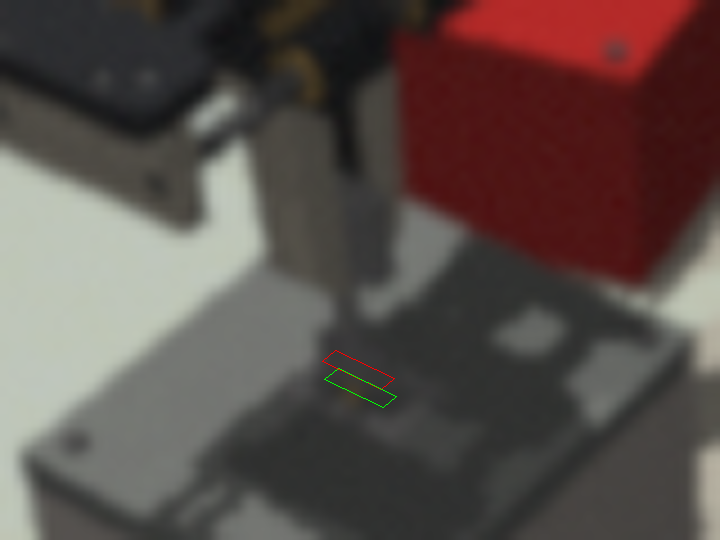

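The bit hangs near (355,345), just behind the predicted keyway at (360,388). The TCP stopped slightly off its target, so I'll check the force and then probe down.

```bash
python3 - <<'E'
from h import *
P=lambda m:print(m,round(robot.current_t(),2),np.round(robot.current_tcp_pos(),2),np.round(robot.current_contact_force(),1),np.round(robot.current_ft_torque(),3),round(robot.current_gripper_width(),4))
P("now")
robot.move_linear([567,-194.5,138],[np.pi,0,1.185],speed=40); robot.sleep(.3); P("up")
print(robot.move_linear([567,-194.5,122],speed=15,f_stop=6)); P("down")
E
```

```text
now 9.15 [ 567.81 -195.17  136.61] [ 0.6  0.3 -1.5] [-0.046  0.073 -0.028] 0.1059
up 9.7 [ 566.97 -194.46  137.93] [-0.4  1.4 -0.9] [-0.086  0.119 -0.013] 0.1065
True
down 10.68 [ 566.4  -194.21  122.43] [-0.8  0.7  3.8] [-0.084  0.065  0.068] 0.1055
```

The contact is at roughly 6 mm deep, so the bit is at the pins. I'll wiggle and push down.

```bash
cat > push.py <<'E'
from h import *
P=lambda m:print(m,round(robot.current_t(),2),np.round(robot.current_tcp_pos(),2),np.round(robot.current_contact_force(),1),np.round(robot.current_ft_torque(),3),round(robot.current_gripper_width(),4))
x,y=567,-194.5; z=122.0; s=1
while z>102.5 and robot.current_t()<24:
    z=max(z-1.5,102.5); s=-s
    hit=robot.move_linear([x,y,z],[np.pi,0,1.185+.06*s],speed=12,f_stop=14)
    P(f"{z} {hit}")
    if hit and robot.current_tcp_pos()[2]-z>2.5: break
E
python3 push.py
```

```text
120.5 False 10.99 [ 566.62 -194.28  121.82] [-3.8  1.1 10.9] [0.374 1.031 0.097] 0.1068
119.0 False 11.27 [ 566.58 -194.33  119.22] [-3.7  0.1  5.6] [0.133 0.751 0.061] 0.1045
117.5 False 11.54 [ 566.37 -194.42  116.78] [-3.   0.4 -0.6] [-0.164  0.58   0.012] 0.1065
116.0 False 11.82 [ 566.52 -194.24  115.24] [-2.6  1.  -1.6] [0.004 0.561 0.036] 0.1077
114.5 False 12.09 [ 566.59 -194.12  114.24] [-2.4  1.8  1.1] [0.316 0.847 0.024] 0.1076
113.0 False 12.37 [ 566.62 -194.26  112.78] [-3.3  1.7  1. ] [0.285 0.876 0.024] 0.1053
111.5 False 12.64 [ 566.59 -194.15  111.42] [-4.4  2.2  1. ] [0.402 1.051 0.04 ] 0.104
110.0 False 12.92 [ 566.62 -194.35  109.87] [-4.9  1.7  2.3] [0.343 1.094 0.023] 0.1066
108.5 False 13.19 [ 566.59 -194.17  108.43] [-4.3  3.1  1.6] [0.42  1.075 0.022] 0.1087
107.0 False 13.47 [ 566.63 -194.34  106.89] [-5.3  2.1  1.1] [ 0.348  1.095 -0.01 ] 0.1052
105.5 False 13.74 [ 566.56 -194.21  105.35] [-4.7  2.4  1.6] [0.4   1.097 0.064] 0.1075
104.0 False 14.02 [ 566.56 -194.36  103.84] [-5.   2.4  1.3] [0.311 1.058 0.052] 0.1048
102.5 False 14.29 [ 566.57 -194.24  103.01] [-5.7  2.4  4.9] [ 0.5    1.387 -0.027] 0.104
```

The bit is in. I'll straighten, recentre to relieve the side load, and press lightly to the bottom.

```bash
python3 - <<'E'
from h import *
P=lambda m:print(m,round(robot.current_t(),2),np.round(robot.current_tcp_pos(),2),np.round(robot.current_eef_rot(),3),np.round(robot.current_contact_force(),1),np.round(robot.current_ft_torque(),3),round(robot.current_gripper_width(),4))
robot.move_linear([566.2,-194.3,102.5],[np.pi,0,1.185],speed=12); robot.sleep(.2); P("centred")
h=robot.move_linear([566.2,-194.3,100.5],speed=8,f_stop=10); robot.sleep(.5); P(h)
c=cam("scene"); x0,y0=225,140
cv2.imwrite("pics/p4.png",cv2.resize(c["img"][y0:y0+75,x0:x0+100],None,fx=7,fy=7,interpolation=cv2.INTER_CUBIC))
E
```

```text
centred 14.74 [ 566.48 -194.37  103.06] [3.141 0.    1.182] [-4.6  2.7  6.1] [ 0.429  1.074 -0.003] 0.1084
True 15.47 [ 566.35 -194.29  103.06] [3.141 0.    1.183] [-0.4 -0.4  5.8] [-0.026  0.249  0.018] 0.1014
```

View pics/p4.png

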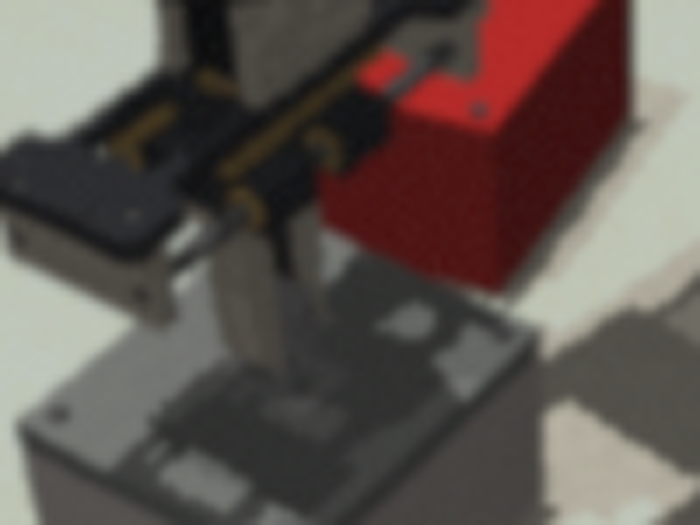

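The bottom contact at TCP z = 103.06 puts the foot 26 mm down, so the key is home. Now I'll turn it clockwise in steps, watching the torque.

```bash
python3 - <<'E'
from h import *
P=lambda m:print(m,round(robot.current_t(),2),np.round(robot.current_tcp_pos(),2),np.round(robot.current_eef_rot()[2],3),np.round(robot.current_contact_force(),1),np.round(robot.current_ft_torque(),3),round(robot.current_gripper_width(),4))
a=0
while a<1.64 and robot.current_t()<35:
    a=min(a+(.1 if a<1.4 else .04),1.64)
    robot.move_linear([566.3,-194.3,102.4],[np.pi,0,1.185-a],speed=12); robot.sleep(.1)
    P(round(a,2))
    if abs(robot.current_ft_torque()[2])>.5: break
E
```

```text
0.1 15.97 [ 566.57 -194.08  103.05] 1.083 [-5.   3.2  6.8] [ 0.521  0.982 -0.031] 0.1062
0.2 16.32 [ 566.48 -193.95  103.03] 0.983 [-4.6  3.2  6.8] [0.635 1.026 0.035] 0.1072
0.3 16.67 [ 566.4  -193.9   103.03] 0.883 [-5.3  3.1  7.2] [6.930e-01 1.073e+00 1.000e-03] 0.1076
0.4 17.02 [ 566.36 -193.86  103.01] 0.783 [-5.1  4.   8.2] [ 0.718  1.154 -0.012] 0.1049
0.5 17.37 [ 566.31 -193.81  103.02] 0.683 [-4.5  3.6  8.2] [0.739 1.126 0.043] 0.1056
0.6 17.72 [ 566.29 -193.77  103.03] 0.583 [-4.9  4.2  6.8] [0.709 1.133 0.032] 0.1056
0.7 18.07 [ 566.24 -193.69  103.01] 0.483 [-5.   4.9  6.8] [0.782 1.173 0.098] 0.1056
0.8 18.42 [ 566.23 -193.67  103.05] 0.383 [-5.   4.5  8.5] [0.843 1.211 0.056] 0.1055
0.9 18.77 [ 566.18 -193.59  103.01] 0.283 [-4.9  4.4  8.9] [0.869 1.101 0.046] 0.109
1.0 19.12 [ 566.15 -193.53  103.01] 0.183 [-4.8  4.9  8.6] [0.868 1.186 0.049] 0.106
1.1 19.47 [ 566.16 -193.47  103.02] 0.083 [-6.2  3.8  8.3] [0.962 1.174 0.093] 0.1073
1.2 19.82 [ 566.14 -193.46  103.06] -0.017 [-5.2  5.2  8.4] [0.951 1.18  0.055] 0.1046
1.3 20.17 [ 566.15 -193.38  103.03] -0.117 [-5.9  5.   7.7] [1.001 1.221 0.03 ] 0.1049
1.4 20.52 [ 566.13 -193.32  103.  ] -0.217 [-5.3  4.6  7.5] [1.058 1.208 0.119] 0.105
1.44 20.87 [ 566.15 -193.23  103.02] -0.257 [-4.4  5.4  8.7] [0.987 1.206 0.129] 0.1051
1.48 21.22 [ 566.17 -193.24  103.03] -0.297 [-5.6  5.6  7.7] [1.051 1.208 0.084] 0.1077
1.52 21.57 [ 566.17 -193.26  103.03] -0.337 [-5.3  4.4  8.5] [1.067 1.143 0.093] 0.1059
1.56 21.92 [ 566.16 -193.21  103.  ] -0.377 [-6.4  4.6  8.3] [1.085 1.174 0.116] 0.1094
1.6 22.27 [ 566.16 -193.22  103.01] -0.417 [-4.9  6.   8.2] [1.087 1.142 0.092] 0.1056
1.64 22.62 [ 566.17 -193.17  103.  ] -0.457 [-5.7  6.3  8.1] [1.066 1.097 0.079] 0.1078
```

The spring torque is growing but I haven't felt the stop. I'll go on until it's felt.

```bash
python3 - <<'E'
from h import *
P=lambda m:print(m,round(robot.current_t(),2),np.round(robot.current_tcp_pos(),2),np.round(robot.current_eef_rot()[2],3),np.round(robot.current_contact_force(),1),np.round(robot.current_ft_torque(),3),round(robot.current_gripper_width(),4))
a=1.64
while a<1.82:
    a+=.02
    robot.move_linear([566.2,-193.6,102.4],[np.pi,0,1.185-a],speed=12); robot.sleep(.15)
    T=[]
    for _ in range(5): T.append(robot.current_ft_torque()[2]); robot.sleep(.02)
    P(round(a,2)); print(np.mean(T))
    if np.mean(T)>.3: break
robot.sleep(.5);P("hold")
c=cam("scene"); x0,y0=205,120
e=cam("scene")["img"]
cv2.imwrite("pics/p5.png",np.hstack([cv2.resize(e[y0:y0+75,x0:x0+100],(440,330),interpolation=cv2.INTER_CUBIC),cv2.resize(e[180:245,385:480],(360,330),interpolation=cv2.INTER_CUBIC)]))
E
```

```text
1.66 23.1 [ 566.23 -193.09  103.04] -0.477 [-5.1  3.9  7.4] [0.734 1.193 0.065] 0.1054
0.12316112376555081
1.68 23.58 [ 566.18 -193.08  103.02] -0.497 [-5.5  3.9  7.8] [0.803 1.132 0.103] 0.1035
0.09029920631391312
1.7 24.07 [ 566.2  -193.07  103.05] -0.517 [-5.4  4.   7. ] [0.826 1.089 0.131] 0.106
0.10297699762605114
1.72 24.55 [ 566.22 -193.08  103.06] -0.537 [-4.5  4.   7.3] [0.757 1.101 0.151] 0.1026
0.17588861597258057
1.74 25.03 [ 566.18 -193.07  103.01] -0.557 [-4.3  3.8  7.8] [0.798 1.1   0.267] 0.1067
0.2623130277055016
1.76 25.52 [ 566.2  -193.06  103.02] -0.576 [-5.5  3.7  7.1] [0.754 1.103 0.35 ] 0.1036
0.35088354058479776
hold 26.02 [ 566.22 -193.07  103.03] -0.576 [-5.2  3.3  8. ] [0.827 1.103 0.381] 0.1053
```

View pics/p5.png

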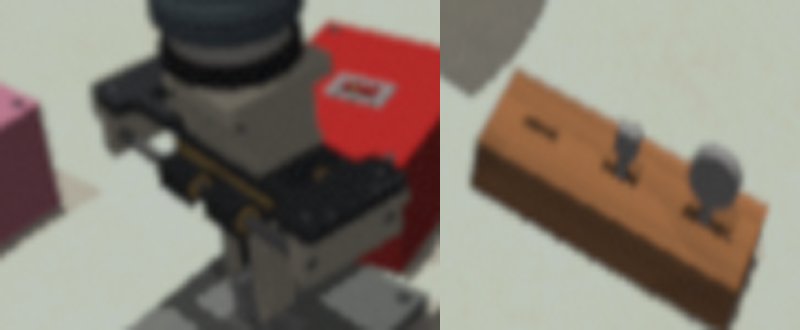

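The stop is clear: torque climbs linearly from about 1.71 rad. The left panel shows the gripper turned a quarter with the key in the box, and the right panel shows the two other keys still standing.

```bash
python3 -c "
from bench import robot
print(robot.current_joint_vel().round(3) if hasattr(robot.current_joint_vel(),'round') else robot.current_joint_vel(),robot.current_gripper_width()); robot.hand_in()"
```

```text
[ 0.002  0.     0.002  0.    -0.002  0.   ] 0.10511861356505711
the job is handed in; nothing more can be done
```

I drew the square-bowed key, pushed it home with a small wiggle past the pins and turned it clockwise to the stop. I handed the job in at about 26 s, with the key still gripped and held turned; no verdict is reported.

My last checks:
- **Home:** the key bottomed at TCP z = 103.0 mm, which puts the foot about 26 mm below the mouth. That figure assumes the key has not slipped in the grip since I drew it.
- **Turned:** the spring torque was about 0.1 N m, then rose from about 1.7 rad of wrist turn to 0.38 N m at 1.76 rad. I took that as the stop, and the joints were still. I can't read the cylinder angle directly.
- **Grip:** the fingers stayed at 10 mm opening, the thickness of the bow.
- **Other keys:** the last picture shows both standing in the block. I did not measure how far they moved.
- **Bystanders:** I did not check these in a final picture. There was no unexpected contact force.
- **Side load:** about 6 N sideways and 8 N downward remained on the tool. The tool also sat about 1 mm from where it was when the key was first home, within the 5 mm allowed.

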